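# Spring check of a kinematic mirror mount

## Task

Check the springs of the mirror mount with a fingertip: press the blue corner button down until its pointer stands level with the red ring on the gauge post at its end, keep it there for about a second, then let the corner spring fully back up; after that do the same with the yellow corner. Press each corner on its own and gently, do not drive a pointer down past its red ring, do not touch the mirror, and leave the red rings and the things standing around where they are; nothing is to be gripped or lifted.

Things in the scene. Friction and masses are not known exactly. Their poses are not given: they have to be found in the camera images.
- mount: Mirror mount lying face up, bolted down: dark base 130x130x12 mm, silver tilt plate 124x124x8 mm over it (top 59 mm up). Origin: centre of the base's underside on the worktop; x, y along the plate's edges, z up. In mm: pivot ball at (-50,-50), 55 up; blue button (50,-50); yellow (-50,50); free corner (50,50), facing the robot; gauge posts at (117,-50) and (-50,117).
- blue_tilt (a joint): Tilt of the plate at the blue corner, rad: 0 at rest (fully up), growing as the blue button is pressed, stop at 0.26. The button sinks about 100 mm x this value. Spring-backed: about 3 N at the button to start it moving, then about 0.3 N more for each mm; it springs back by itself when let go.
- yellow_tilt (a joint): The same for the yellow corner.
- blue_pad (a point): Top of the blue button, a blue dome 24 mm wide standing 8 mm above the plate (67 mm above the worktop at rest), at the blue corner, 100 mm level distance from the pivot corner. Room of 50 mm to the gauge post beyond it.
- yellow_pad (a point): Top of the yellow button, a yellow dome 24 mm wide standing 8 mm above the plate (67 mm above the worktop at rest), at the yellow corner, 100 mm level distance from the pivot corner. Room of 50 mm to the gauge post beyond it.
- blue_tip (a point): Point on the blue corner's pointer 3 mm from its free end, on its centre line: an orange bar 3 mm thick fixed to the plate, running outward in line with pivot and blue button. 150 mm from the pivot, 55 mm above the worktop at rest; it therefore sinks 1.5 mm for each mm that the blue button is pressed down.
- yellow_tip (a point): Point on the yellow corner's pointer 3 mm from its free end, on its centre line: an orange bar 3 mm thick fixed to the plate, running outward in line with pivot and yellow button. 150 mm from the pivot, 55 mm above the worktop at rest; it therefore sinks 1.5 mm for each mm that the yellow button is pressed down.
- blue_mark (a point): Centre of the red ring on the white gauge post at the blue pointer's free end: ring 18 mm wide, 10 mm high (5 mm above and below this point), 5 mm beyond the pointer's end, 167 mm from the pivot. 14 to 26 mm below the resting pointer, different every time; z axis up. The post is 10 mm wide, its top 71 mm above the worktop.
- yellow_mark (a point): Centre of the red ring on the white gauge post at the yellow pointer's free end: ring 18 mm wide, 10 mm high (5 mm above and below this point), 5 mm beyond the pointer's end, 167 mm from the pivot. 14 to 26 mm below the resting pointer, different every time; z axis up. The post is 10 mm wide, its top 71 mm above the worktop.
- mirror: Round mirror, 50 mm wide, in a black ring 60 mm wide in the middle of the tilt plate, its face 67 mm above the worktop at rest. Not to be touched. Origin: centre of its underside.
- white_bottle: White plastic screw-cap bottle, 37 mm wide, 74 mm high, standing loose to the left of the mount. Origin: centre of its underside.
- vial: Clear sample vial with a black cap, 23 mm wide, 48 mm high, standing loose to the right of the mount. Origin: centre of its underside.
- screwdriver: Small screwdriver with a red handle, 137 mm long, 25 mm high, lying loose to the right of the mount. Origin: under its middle.

How it is judged (in metres and radians):
On the way, in this order (a step that is already met when the one before it is completed fails the run):
1. the blue pointer is held level with its red ring, the yellow corner up (z of blue_tip in the frame of blue_mark between -0.006 and 0.006 m and value of joint yellow_tilt below 0.04 rad), for 0.5 s.
2. the blue corner is let go and is back up (value of joint each of blue_tilt, yellow_tilt below 0.015 rad and contact force between mount and the arm below 0.2 N), for 0.1 s.
3. the yellow pointer is held level with its red ring, the blue corner up (z of yellow_tip in the frame of yellow_mark between -0.006 and 0.006 m and value of joint blue_tilt below 0.04 rad), for 0.5 s.
At the end, for the whole second after the job is handed in: both corners are back up at rest (tilt under 0.015 rad), the bottle, vial and screwdriver are within 15 mm of where they began and the red rings within 3 mm (value of joint each of blue_tilt, yellow_tilt below 0.015 rad and velocity of joint each of blue_tilt, yellow_tilt below 0.05 rad/s and distance of each of white_bottle, vial, screwdriver from where it was at the start of the episode below 0.015 m and distance of each of blue_mark, yellow_mark from where it was at the start of the episode below 0.003 m); the robot touches nothing.
It fails at once if a pointer is driven down past its red ring (more than 9 mm below the ring's centre) (z of blue_tip in the frame of blue_mark below -0.009 m or z of yellow_tip in the frame of yellow_mark below -0.009 m).
It fails at once if the mirror is touched (contact force between mirror and anything else above 0.5 N).
It fails at once if the mount is pressed or pinched with more than 22 N (contact force between mount and the arm above 22 N).
It fails at once if the bottle, vial or screwdriver is lifted, carried or knocked away (moved more than 15 mm) (distance of any of white_bottle, vial, screwdriver from where it was at the start of the episode above 0.015 m).
It fails at once if a red ring is shifted by more than 3 mm (distance of any of blue_mark, yellow_mark from where it was at the start of the episode above 0.003 m).
It also fails if it takes over 50 s, if anything falls off the work surface, if the arm or the gripper's body presses on something with over 40 N, if the wrist force passes 120 N, or if a joint passes its speed limit or range.

## Robot

A 6-joint arm with a two-finger parallel gripper is mounted at the origin on a cart in front of the work surface, level with it; the furniture and walls round the work are solid. World frame = base frame: x ahead of the robot, y to its left, z up, the work surface at z = 0. Lengths are in m, angles in degrees, forces in N, time in s.
With the tool pointing down it reaches from about 0.375 to 0.9 m from the base axis. Payload 3.1 kg.
Tool frame: the origin (TCP) lies at the very end of the fingers, on their centre line; the grasp point (between the pads) lies 19 mm behind it; z points along the fingers, y is the direction in which the jaws open and shut (so a half turn about z gives the same grasp; the last joint's range is limited). The gripper opens to 87 mm and grips with 3 to 60 N. Pads are 19 mm wide; open, the fingers measure 117 mm over their backs; the gripper's body (75 mm by 190 mm) begins 51 mm behind the grasp point.
Start: joints at [63.57, 30.224, 82.088, -0, 67.689, -10.227], TCP at [0.174, 0.6, 0.223] pointing down, gripper open.
Joint ranges: [-176.69, 176.69], [-43.24, 126.21], [12.49, 139.97], [-82, 262], [0, 151.66], [-163.58, 163.58]. Speed limits (degrees/s): [159.86, 159.86, 180, 180, 180, 180].

## Interface

Orientations are given as [roll, pitch, yaw] about the fixed x, y, z axes, in that order (R = Rz(yaw) Ry(pitch) Rx(roll)).
In Python, from rig import status, vision, ticket gives the robot as it stands.
- The arm moves only by the tool servo_tool, never from a script. Its arguments are lists of equal length, an entry for each row: "slide": the shift along the tool's x, y, z in cm, a list of three; "yaw": the turn about the tool's z in rad. A call has 1 to 20 rows; each row shifts and turns the commanded pose from where the row before left it, along the tool's axes as they then stand; what a row does not reach is not made up. A row lasts 1/8 s, in which the tool goes at most 62.5 mm and 10.7 degrees, less where a joint would pass 70% of its speed; a pose out of reach is approached as far as the arm can. A call with a gripper value outside its range is refused whole. "claw" is the closure, from -1 (fully open) to 1 (shut), so that 0 is half open, set as the call begins (left out, the last holds). The fingers move at their own pace and stop on an object; "grip_force" is the grip in N (left out, the last holds). Time passes only in rows, so rows that do not move let the fingers close. It gives the time, the measured TCP pose, the force and the opening at its end, in the units of the state.
- status.get_state(): the state, without advancing time (a new reading comes with each control period).
- vision.grab_frame(name): name is "side" or "top" or "wrist"; returns (picture, depth): 480x640x3 uint8, red, green, blue; 480x640 float32, m along the optical axis (not along the pixel's ray), 0 where there is no reading.
- vision.calibration(name): a dict with "fx", "fy", "cx", "cy" (pixels), "R" (3x3) and "t" (3): a world point X has camera coordinates R X + t. Camera axes: x right, y down, z forward; pixel columns grow to the right and rows downward; lengths in m; the calibration is good to about 2 mm. A picture is of the moment at which its call begins: read the wrist's pose just before it. calibration takes no time and is no camera call; for the wrist camera it gives the pose at the moment of the call.
- ticket.hand_in(): hands the job in, once; it reports no verdict.
Trained networks look in the newest picture that a camera, given by its name, has taken for a name from the list of things; names that differ only in an ending like _2 or _b are one class to them, and where a whole thing is asked for, a point or a joint stands for the part that bears it (a point fixed in the world has none). Each returns a list of dicts, best first, with "confidence" (0 to 1); they miss things now and then, are a little off and sometimes report something else, mostly with a low value. They report only what shows in the picture. A call takes as long as a camera call.
- vision.search_frame(camera, name): "centre" ([x, y, z] in m, in world coordinates, good to about 4 mm: the middle of the surface that is visible of it).
- vision.masks_of(camera, name): "mask" (480x640 bool, what is visible of it).
The state is a dict: "clock": time; "qpos": joint angles; "qvel": joint speeds; "joint_efforts": joint torques, N m; "tool_pos": TCP position; "ee_rot": TCP orientation; "contact_force": force on the tool from outside, world axes, zero at the start; "ft_torque": the same for the moment, N m; "width": finger opening in m.
Only numpy, scipy, OpenCV 4.12 (cv2) and the standard library are available. Lean on these libraries where they do the work, as an engineer would, in place of code of your own. Each camera call takes 0.05 s, during which the arm holds its last target.

## Working session

There is one attempt and no reset: what is moved stays moved. The work goes in short steps, Python scripts to look and compute and a tool call to move; the robot and the scene stay as the last step left them, time stands still between calls to the robot, and variables do not carry over. Pictures are saved under pics/ and viewed, and the job is handed in when it is done.

Besides the shell and the picture viewer there is one more tool, called after "Request:" as name(argument=value, ...) on one line, values as JSON. servo_tool: Moves the arm, as the interface text tells. Its arguments: {"type":"object","properties":{"slide":{"type":"array","items":{"type":"array","items":{"type":"number"}}},"yaw":{"type":"array","items":{"type":"number"}},"claw":{"type":"number"},"grip_force":{"type":"number"}},"required":["slide","yaw"]}

```bash
mkdir -p pics; cat > h.py <<'E'
from rig import status, vision, ticket
import numpy as np, cv2
def save(n,name):
    p,d=vision.grab_frame(n); cv2.imwrite('pics/'+name,p[:,:,::-1]); return p,d
def proj(c,X):
    q=np.array(c['R'])@np.array(X)+np.array(c['t']); return c['fx']*q[0]/q[2]+c['cx'],c['fy']*q[1]/q[2]+c['cy']
def unproj(c,u,v,z):
    q=np.array([(u-c['cx'])/c['fx']*z,(v-c['cy'])/c['fy']*z,z]); return np.array(c['R']).T@(q-np.array(c['t']))
E
python3 - <<'E'
from h import *
print(status.get_state())
for n in ['side','top','wrist']:
    save(n,n+'0.png'); c=vision.calibration(n); print(n,np.round(-np.array(c['R']).T@np.array(c['t']),3),c['fx'],np.round(c['R'],2).tolist())
    for t in ['mount','blue_pad','yellow_pad','blue_tip','yellow_tip','blue_mark','yellow_mark','mirror','white_bottle','vial','screwdriver']:
        try: print(t,[(np.round(r['centre'],4).tolist(),round(r['confidence'],2)) for r in vision.search_frame(n,t)][:2])
        except Exception as e: print(t,e)
E
```

```text
{'clock': 0.0, 'qpos': array([ 6.35674517e+01,  3.02802444e+01,  8.21549717e+01, -3.70609848e-03,
        6.76899772e+01, -1.02264106e+01]), 'qvel': array([-0.05608465, -0.0618599 , -0.03897131, -0.0292136 ,  0.0574209 ,
       -0.07578498]), 'joint_efforts': array([-1.18197135e-03, -4.40045357e+01, -1.76589882e+01,  6.33806898e-02,
        5.83236536e-02, -1.63549607e-04]), 'tool_pos': array([0.17408464, 0.59950808, 0.22156579]), 'ee_rot': array([-1.79876187e+02, -1.88554375e-02,  1.63795253e+02]), 'contact_force': array([ 0.39936081,  0.52820417, -0.50301473]), 'ft_torque': array([-0.05462701,  0.00045606, -0.00255074]), 'width': 0.08676417066731865}
side [ 0.165 -0.848  0.745] 528.926724793229 [[0.91, -0.42, -0.01], [-0.26, -0.54, -0.8], [0.33, 0.73, -0.6]]
mount [([0.5112, -0.0866, 0.0667], 0.44), ([0.503, -0.1031, 0.0605], 0.21)]
blue_pad [([0.5038, -0.1036, 0.0589], 0.79)]
yellow_pad [([0.5037, -0.0991, 0.0561], 0.57)]
blue_tip [([0.5014, -0.1004, 0.0577], 0.81)]
yellow_tip [([0.5064, -0.1016, 0.0559], 0.64)]
blue_mark [([0.4207, 0.0046, 0.0345], 0.38)]
yellow_mark [([0.4977, -
[... 328 characters left out ...]
5028, -0.0875, 0.0563], 0.9)]
blue_pad [([0.5069, -0.0876, 0.0564], 0.64)]
yellow_pad [([0.5021, -0.0907, 0.0586], 0.77)]
blue_tip [([0.5055, -0.0901, 0.0571], 0.73)]
yellow_tip [([0.5064, -0.0839, 0.0583], 0.8)]
blue_mark []
yellow_mark []
mirror [([0.5092, -0.0939, 0.0648], 0.95), ([0.5078, -0.088, 0.0639], 0.7)]
white_bottle [([0.5832, 0.2307, 0.0583], 0.85)]
vial [([0.5122, -0.3063, 0.0359], 0.65)]
screwdriver [([0.6212, -0.3257, 0.0167], 0.53)]
wrist [0.107 0.62  0.384] 344.56406569745786 [[0.28, 0.96, -0.0], [0.93, -0.27, 0.26], [0.25, -0.07, -0.97]]
mount []
blue_pad []
yellow_pad []
blue_tip []
yellow_tip []
blue_mark []
yellow_mark []
mirror []
white_bottle []
vial []
screwdriver []
```

View pics/side0.png

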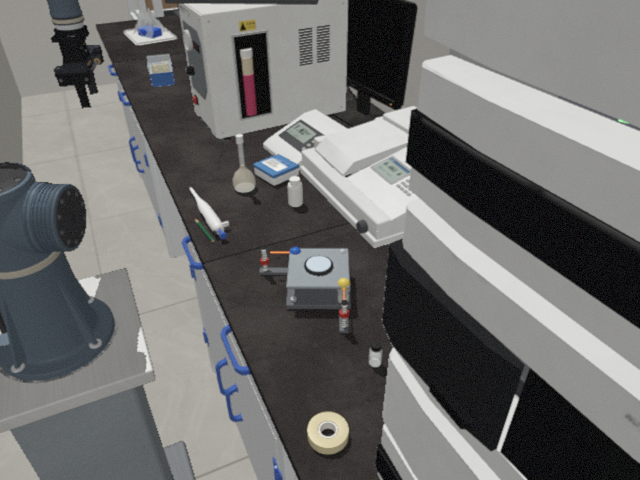

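View pics/top0.png

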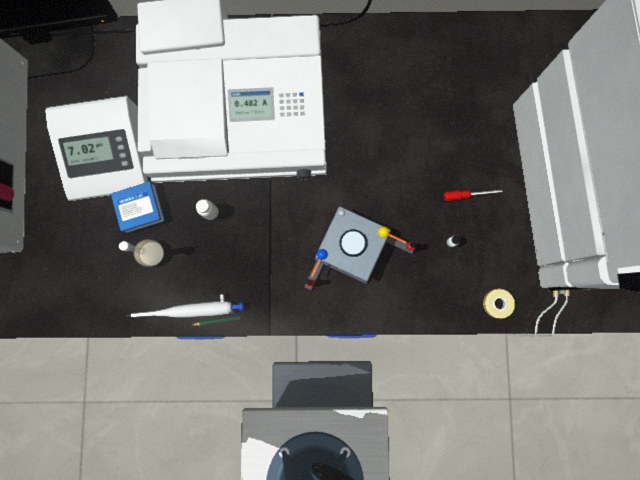

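The side and top views agree. Blue is at about (321,254) in the top view, yellow at (384,232), and the pivot corner is the far one. Next I zoom in and fit the poses.

```bash
python3 - <<'E'
from h import *
from scipy.optimize import least_squares
C={n:vision.calibration(n) for n in('side','top')}
P={n:cv2.imread(f'pics/{n}0.png') for n in C}
cv2.imwrite('pics/side0z.png',cv2.resize(P['side'][235:345,245:365],None,fx=5,fy=5,interpolation=cv2.INTER_CUBIC))
cv2.imwrite('pics/top0z.png',cv2.resize(P['top'][200:300,295:425],None,fx=6,fy=6,interpolation=cv2.INTER_CUBIC))
obs=[]
roi={'side':(235,345,245,365),'top':(200,300,295,425)}
for n in C:
    a,b,c,d=roi[n]; hsv=cv2.cvtColor(P[n],cv2.COLOR_BGR2HSV)[a:b,c:d]
    for nm,lo,hi in [('blue',105,130),('yellow',22,33),('red',0,6),('orange',7,20)]:
        m=((hsv[...,0]>=lo)&(hsv[...,0]<=hi)&(hsv[...,1]>130)&(hsv[...,2]>60)).astype(np.uint8)
        if nm=='red': m|=((hsv[...,0]>174)&(hsv[...,1]>130)&(hsv[...,2]>60)).astype(np.uint8)
        k,_,s,ce=cv2.connectedComponentsWithStats(m)
        for i in range(1,k):
            if s[i,4]>5: print(n,nm,s[i]+np.array([c,a,0,0,0]),np.round(ce[i]+[c,a],2))
E
```

```text
side blue [290 247  10   7  56] [294.77 250.04]
side yellow [339 279  11  10  55] [343.87 283.  ]
side red [260 258   9   7  40] [264.25 261.52]
side red [339 309  11   9  56] [343.84 313.71]
side orange [270 251  19   3  57] [279. 252.]
side orange [342 287   3   6  13] [343.23 289.54]
side orange [343 294   2   6   8] [343.75 296.  ]
top blue [316 249  11  11  92] [321.18 253.74]
top yellow [378 226  12  11  92] [383.53 231.46]
top red [407 242   8   8  34] [409.56 246.24]
top red [305 279   9   8  29] [309.9  283.38]
top orange [388 234  19   9  56] [396.91 237.96]
top orange [311 260  10  17  38] [315.29 267.95]
```

```bash
ls pics
```

```text
side0.png
side0z.png
top0.png
top0z.png
wrist0.png
```

View pics/side0z.png

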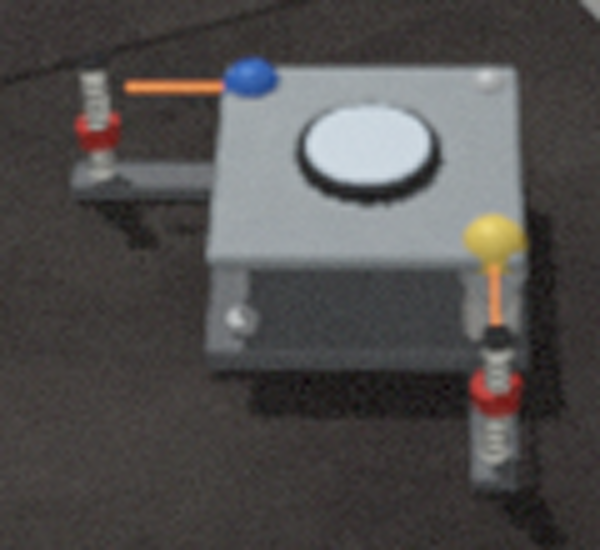

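View pics/top0z.png

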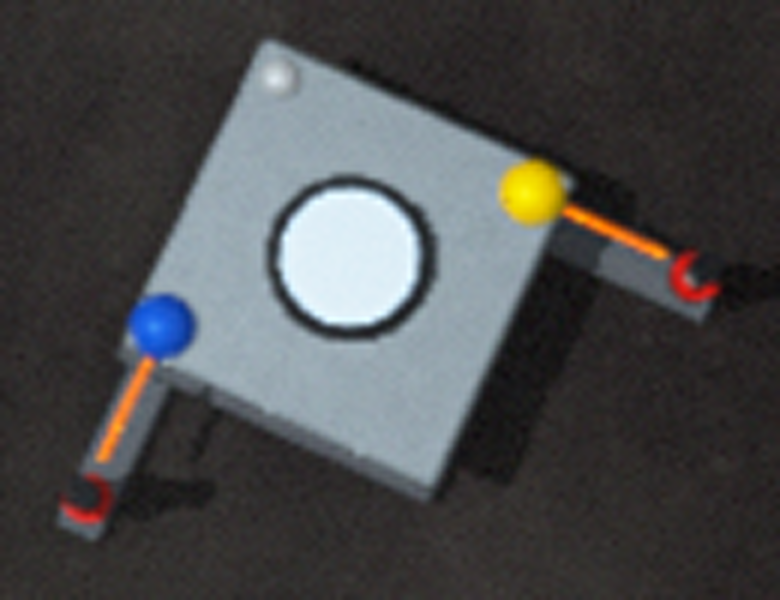

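```bash
python3 - <<'E'
from h import *
from scipy.optimize import least_squares
C={n:vision.calibration(n) for n in('side','top')}
O=[('top','b',321.2,253.7),('top','y',383.5,231.5),('side','b',294.8,250),('side','y',343.9,283),('side','rb',264.2,261.3),('side','ry',343.9,313.4)]
def pts(p):
    x,y,w,zb,zy=p[:5]; c,s=np.cos(w),np.sin(w)
    f=lambda a,b,z:np.array([x+c*a-s*b,y+s*a+c*b,z])
    return dict(b=f(.05,-.05,.062),y=f(-.05,.05,.062),rb=f(.117,-.05,zb),ry=f(-.05,.117,zy),mir=f(0,0,.067))
def res(p):
    q=pts(p);r=[]
    for n,k,u,v in O:
        a=proj(C[n],q[k]); r+=[a[0]-u,a[1]-v]
    return r
s=least_squares(res,[.507,-.09,2.72,.035,.035]); p=s.x
print(np.round(p,4),np.degrees(p[2]),np.round(s.fun,1))
for k,v in pts(p).items(): print(k,np.round(v,4))
E
```

```text
[ 0.5079 -0.0879  2.6917  0.0311  0.0409] 154.22302287514106 [ 0.8  0.3  0.2  0.4  0.4  0.  -0.5 -1.6  0.4 -0.   0.   0. ]
b [ 0.4846 -0.0211  0.062 ]
y [ 0.5312 -0.1547  0.062 ]
rb [0.4243 0.008  0.0311]
ry [ 0.502  -0.215   0.0409]
mir [ 0.5079 -0.0879  0.067 ]
```

Request:
servo_tool(slide=[[-3.93,-4.245,0],[-3.93,-4.245,0],[-3.93,-4.245,0],[-3.93,-4.245,0],[-3.93,-4.245,0],[-3.93,-4.245,0],[-3.93,-4.245,0],[-3.93,-4.245,0],[-3.93,-4.245,0],[-3.93,-4.245,0],[-3.93,-4.245,0],[-3.93,-4.245,0],[0,0,3],[0,0,3],[0,0,0],[0,0,0]], yaw=[0,0,0,0,0,0,0,0,0,0,0,0,0.168,0,0,0], claw=1)

```text
clock: 3.8
tool_pos: [0.4858, -0.0206, 0.1633]
ee_rot: [180.0, 0.1, 154.2]
contact_force: [0.1, 0.0, -0.8]
width: 0.0004
```

```bash
python3 - <<'E'
from h import *
s=status.get_state(); print(s['clock'],s['tool_pos'],s['ee_rot'],s['contact_force'],s['width'])
c=vision.calibration('wrist'); p,d=save('wrist','w1.png'); np.save('w1.npy',d)
hsv=cv2.cvtColor(p,cv2.COLOR_RGB2HSV)
for nm,lo,hi in [('blue',105,130),('yellow',22,33),('red',0,6),('orange',7,20)]:
    m=((hsv[...,0]>=lo)&(hsv[...,0]<=hi)&(hsv[...,1]>130)&(hsv[...,2]>60)).astype(np.uint8)
    if nm=='red': m|=((hsv[...,0]>174)&(hsv[...,1]>130)&(hsv[...,2]>60)).astype(np.uint8)
    k,lab,st,ce=cv2.connectedComponentsWithStats(m)
    for i in range(1,k):
        if st[i,4]>25:
            v,u=np.nonzero((lab==i)&(d>0)); X=np.array([unproj(c,a,b,d[b,a]) for a,b in zip(u,v)])
            print(nm,st[i],np.round(ce[i],1),'mean',np.round(X.mean(0),4),'z pct',np.round(np.percentile(X[:,2],[5,25,50,75,95]),4))
E
```

```text
3.8 [ 0.48575299 -0.02064273  0.16333452] [1.79986610e+02 7.96331465e-02 1.54193093e+02] [ 0.11311714  0.00684695 -0.75932669] 0.0003781226571401461
blue [455   0  31  19 364] [466.3   6.9] mean [0.3776 0.1605 0.0186] z pct [0.0109 0.0162 0.0192 0.0217 0.0235]
blue [304 223  30  29 612] [317.9 237.4] mean [ 0.4835 -0.019   0.0635] z pct [0.0594 0.062  0.0637 0.0653 0.0667]
red [306 141  23  21 161] [317.3 150.4] mean [0.4241 0.0091 0.0388] z pct [-0.0003  0.0356  0.0364  0.0372  0.0706]
red [136 338  14  12  81] [142.6 342.8] mean [ 0.5083 -0.2104  0.0431] z pct [0.0384 0.0443 0.0455 0.0461 0.0467]
orange [144 344  28   7 156] [157.9 346.9] mean [ 0.5164 -0.1965  0.0478] z pct [-0.0002  0.0544  0.056   0.0568  0.0574]
```

View pics/w1.png

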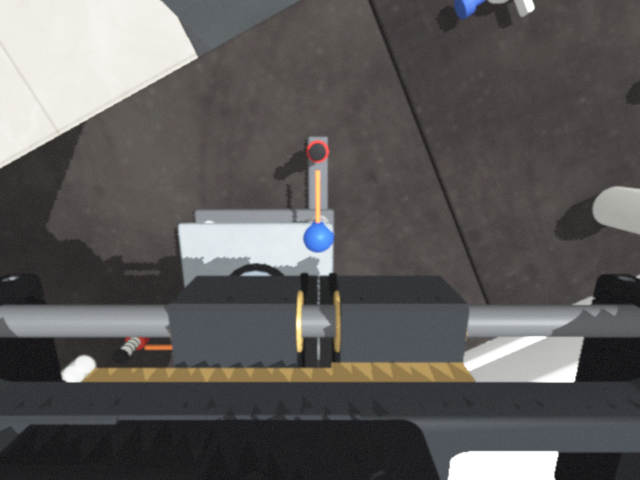

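Two independent measurements of each ring height agree. Blue is 31 mm (24 below rest) and yellow is 41 mm (14 below rest). The wrist view shows the blue button at (318,237) and its ring at (317,150). I'm pressing blue in two stages.

Request:
servo_tool(slide=[[0,0,3],[0,0,3],[0,0,2.8],[0,0,0],[0,0,0.4],[0,0,0.4],[0,0,0.4],[0,0,0.4],[0,0,0.3],[0,0,0]], yaw=[0,0,0,0,0,0,0,0,0,0])

```text
clock: 5.1
tool_pos: [0.4855, -0.0207, 0.0558]
ee_rot: [180.0, 0.1, 154.2]
contact_force: [-0.6, 0.4, 6.5]
width: 0.0005
```

```bash
cat > chk.py <<'E'
from h import *
import sys
tag=sys.argv[1]
s=status.get_state(); print(s['clock'],s['tool_pos'],s['contact_force'])
c=vision.calibration('wrist'); p,d=save('wrist','w_'+tag+'.png')
ps,ds=save('side','s_'+tag+'.png'); cv2.imwrite('pics/sz_'+tag+'.png',cv2.resize(ps[235:345,245:365,::-1],None,fx=5,fy=5,interpolation=cv2.INTER_CUBIC))
hsv=cv2.cvtColor(p,cv2.COLOR_RGB2HSV)
for nm,lo,hi in [('blue',105,130),('yellow',22,33),('red',0,6),('orange',7,20)]:
    m=((hsv[...,0]>=lo)&(hsv[...,0]<=hi)&(hsv[...,1]>130)&(hsv[...,2]>60)).astype(np.uint8)
    if nm=='red': m|=((hsv[...,0]>174)&(hsv[...,1]>130)&(hsv[...,2]>60)).astype(np.uint8)
    k,lab,st,ce=cv2.connectedComponentsWithStats(m)
    for i in range(1,k):
        if st[i,4]>25:
            v,u=np.nonzero((lab==i)&(d>0)); X=np.array([unproj(c,a,b,d[b,a]) for a,b in zip(u,v)])
            print(nm,st[i],'mean',np.round(X.mean(0),4),'z',np.round(np.percentile(X[:,2],[5,25,50,75,95]),4))
            if nm=='orange':
                r=np.hypot(X[:,0]-.5313,X[:,1]+.0211-0) # rough
                P=np.array([.508+ -.9005*-.05-.4349*-.05, -.088+.4349*-.05-.9005*-.05])
                r=np.hypot(X[:,0]-P[0],X[:,1]-P[1])
                for a in range(100,160,10):
                    q=X[(r>a/1000)&(r<(a+10)/1000)]
                    if len(q): print('  r',a+5,'z',round(float(np.median(q[:,2])),4),len(q))
E
python3 chk.py b1
```

```text
5.1 [ 0.48549686 -0.02065146  0.05584663] [-0.55481922  0.41840218  6.54556904]
blue [300 261  35  21 188] mean [ 0.4758 -0.017   0.0508] z [0.0458 0.0479 0.0502 0.0532 0.0575]
red [300 138  18  27  75] mean [0.4197 0.0037 0.0315] z [-0.0007  0.0348  0.0362  0.0365  0.0699]
red [325 153  10  15  33] mean [0.4302 0.0134 0.0526] z [0.0354 0.0358 0.0378 0.0703 0.0712]
```

View pics/sz_b1.png

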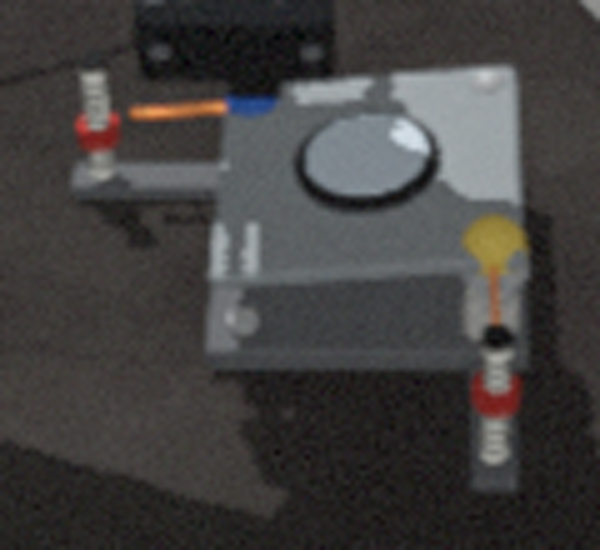

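View pics/w_b1.png

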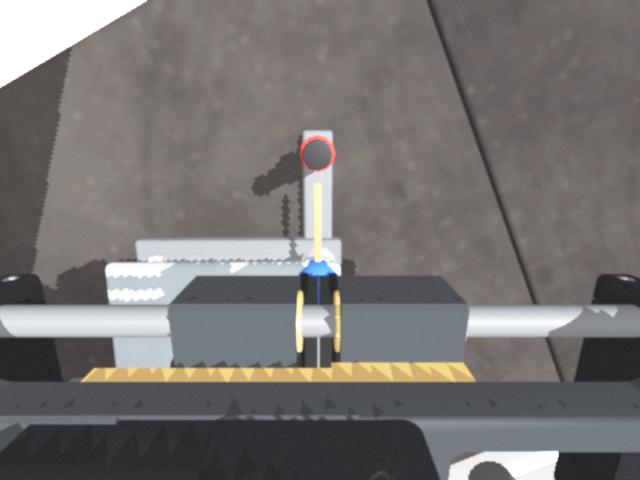

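The side view shows the blue pointer at crop (132,113) and its ring at (97,132), so it's still above the ring. It needs about 4.8 mm more.

Request:
servo_tool(slide=[[0,0,0.2],[0,0,0.15],[0,0,0.1],[0,0,0],[0,0,0]], yaw=[0,0,0,0,0])

```text
clock: 5.82
tool_pos: [0.4856, -0.0207, 0.0517]
ee_rot: [180.0, 0.1, 154.2]
contact_force: [-0.8, 1.1, 6.6]
width: 0.0001
```

```bash
cat > tip.py <<'E'
from h import *
import sys
s=status.get_state(); print(s['clock'],s['tool_pos'],s['contact_force'])
c=vision.calibration('wrist'); p,d=save('wrist','w_'+sys.argv[1]+'.png')
hsv=cv2.cvtColor(p,cv2.COLOR_RGB2HSV)
m=((hsv[...,0]>=5)&(hsv[...,0]<=33)&(hsv[...,1]>70)&(hsv[...,2]>60)); m[265:]=False
v,u=np.nonzero(m)
for row in range(170,265,6):
    k=(v>=row)&(v<row+6)&(abs(u-317)<14)
    if k.sum()>3:
        uu=int(np.median(u[k])); X=np.array([unproj(c,a,b,d[b,a]) for a,b in zip(u[k],v[k])]); q=X[X[:,2]>.015]
        if len(q): print(row,uu,np.round(np.median(q,0),4))
ps,ds=save('side','s_'+sys.argv[1]+'.png'); cv2.imwrite('pics/sz_'+sys.argv[1]+'.png',cv2.resize(ps[235:345,245:365,::-1],None,fx=5,fy=5,interpolation=cv2.INTER_CUBIC))
E
python3 tip.py b2
```

```text
5.825 [ 0.48556801 -0.02066808  0.05165748] [-0.77427457  1.06378976  6.56240293]
236 315 [ 0.4632 -0.0108  0.0393]
242 315 [ 0.4656 -0.012   0.0403]
254 315 [ 0.4723 -0.0152  0.0404]
```

View pics/sz_b2.png

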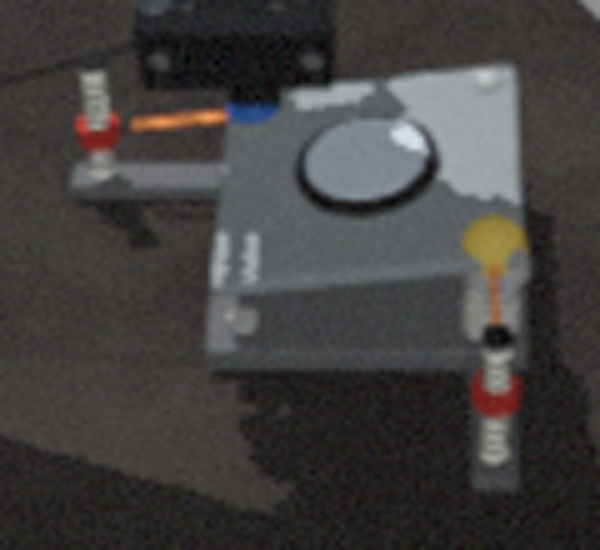

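By depth the pointer tip is at 32–34 mm and the ring at 31.4 mm. I'll go 1 mm deeper, hold for a second, then let go.

Request:
servo_tool(slide=[[0,0,0.05],[0,0,0.05],[0,0,0],[0,0,0],[0,0,0],[0,0,0],[0,0,0],[0,0,0],[0,0,0]], yaw=[0,0,0,0,0,0,0,0,0])

```text
clock: 7.05
tool_pos: [0.4856, -0.0207, 0.0507]
ee_rot: [180.0, 0.1, 154.2]
contact_force: [-1.1, -0.0, 7.4]
width: 0.0004
```

```bash
python3 tip.py b3
```

```text
7.05 [ 0.48561512 -0.02066407  0.05072722] [-1.05567553 -0.04385482  7.41030704]
212 315 [ 0.4518 -0.0053  0.0359]
236 315 [ 0.4637 -0.011   0.0379]
242 315 [ 0.466  -0.0121  0.0386]
254 314 [ 0.4735 -0.0161  0.0365]
```

View pics/sz_b3.png

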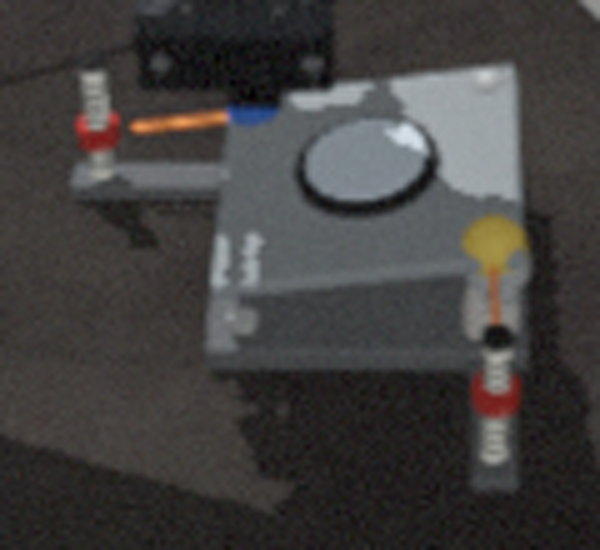

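Blue tip is about 32.4 mm by depth against the ring at 31.4 mm, held for 1 s. Now I let it go.

Request:
servo_tool(slide=[[0,0,-0.4],[0,0,-0.5],[0,0,-0.5],[0,0,-0.5],[0,0,-2],[0,0,-3],[0,0,-3],[0,0,0]], yaw=[0,0,0,0,0,0,0,0])

```text
clock: 8.15
tool_pos: [0.486, -0.0208, 0.1506]
ee_rot: [180.0, 0.2, 154.2]
contact_force: [-0.6, 0.4, 0.3]
width: 0.0005
```

```bash
python3 chk.py b4; python3 -c "
from h import *
s=status.get_state();print(s['qpos'])"
```

```text
8.15 [ 0.48599786 -0.02083802  0.15056173] [-0.62977286  0.44385788  0.30606084]
blue [462   0  22  11 180] mean [0.3797 0.1589 0.0168] z [0.0085 0.0142 0.0179 0.0199 0.0216]
blue [303 225  32  31 682] mean [ 0.4835 -0.0188  0.0635] z [0.059  0.062  0.0637 0.0655 0.0666]
red [306 140  24  22 162] mean [0.424  0.009  0.0382] z [-0.0006  0.0355  0.0364  0.037   0.0709]
red [117 338  26  20 246] mean [ 0.5026 -0.2113  0.0419] z [0.0367 0.0421 0.045  0.0457 0.0466]
orange [136 352  37   6 213] mean [ 0.5186 -0.1965  0.0449] z [-0.0005  0.0546  0.056   0.0566  0.0572]
  r 125 z 0.0561 45
  r 135 z 0.0564 59
  r 145 z 0.0564 59
  r 155 z 0.0004 16
[-1.56489230e+01  2.61587611e+01  1.06115775e+02 -3.47670458e-03
  4.77939467e+01 -7.98188317e+01]
```

View pics/sz_b4.png

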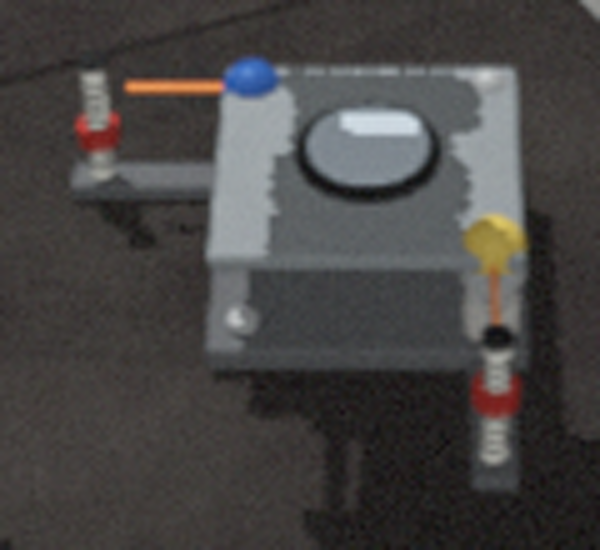

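Blue is back at its rest height. Turning all the way to the yellow pointer's direction would exceed joint 6's range, so I turn 50° instead.

Request:
servo_tool(slide=[[-3.3,-3.363,0],[-3.3,-3.363,0],[-3.3,-3.363,0],[0,0,0],[0,0,0],[0,0,0],[0,0,0],[0,0,0],[0,0,0],[0,0,0]], yaw=[0,0,0,-0.1745,-0.1745,-0.1745,-0.1745,-0.1745,0,0])

```text
clock: 9.5
tool_pos: [0.5296, -0.1542, 0.148]
ee_rot: [179.9, -0.1, -156.0]
contact_force: [-0.4, 0.1, -0.4]
width: 0.0006
```

```bash
python3 chk.py y0
```

```text
9.5 [ 0.52960983 -0.15423557  0.14801967] [-0.40656576  0.11477699 -0.35556094]
blue [488 248  30  29 656] mean [ 0.4845 -0.0226  0.0633] z [0.0599 0.0617 0.0636 0.0652 0.0665]
yellow [303 232  23  29 496] mean [ 0.5314 -0.1575  0.0627] z [0.0584 0.0616 0.0639 0.0656 0.0668]
red [251 166  22  24 207] mean [ 0.5    -0.2117  0.045 ] z [0.0419 0.0452 0.0456 0.0463 0.0497]
red [541 190  28  23 324] mean [0.4254 0.0057 0.0327] z [0.0274 0.0313 0.0352 0.0362 0.0369]
red [  61  226   76   39 1632] mean [ 0.6182 -0.3246  0.0186] z [0.0104 0.0166 0.0194 0.0224 0.0242]
orange [270 193  39  44 278] mean [ 0.5195 -0.1839  0.0457] z [-0.0008  0.0552  0.056   0.0565  0.0572]
  r 115 z 0.056 60
  r 125 z 0.056 67
  r 135 z 0.0559 64
  r 145 z 0.056 73
  r 155 z 0.0556 12
orange [513 216  49  36 190] mean [0.4535 0.0052 0.0394] z [-0.0013  0.0002  0.0543  0.0554  0.0567]
  r 115 z 0.0549 20
  r 125 z 0.055 33
  r 135 z 0.0546 44
  r 145 z 0.0543 47
  r 155 z 0.0546 21
```

View pics/w_y0.png

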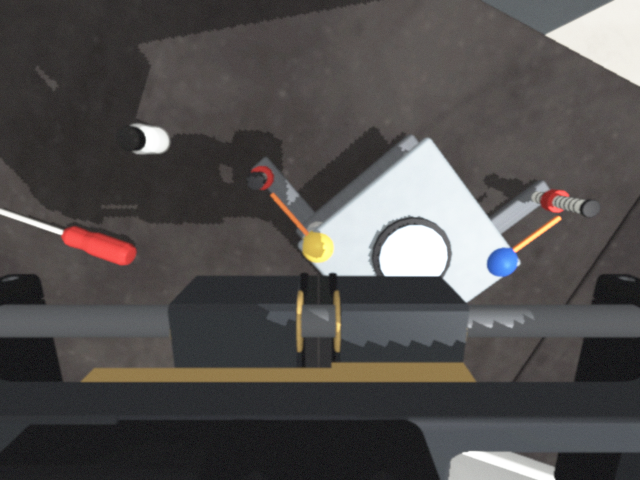

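View pics/sz_y0.png

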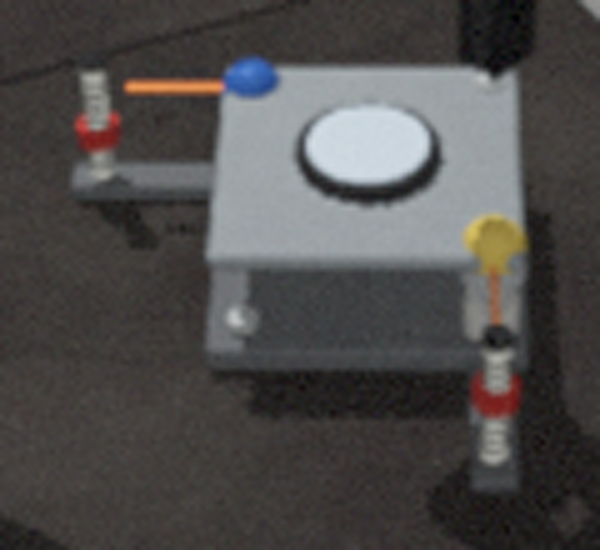

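The yellow ring's top is at 45.8 mm by depth, so its centre is at about 40.8 mm. The button has to sink about 9.5 mm. The button is at wrist pixel (318,247).

Request:
servo_tool(slide=[[-0.08,-0.2,2.6],[0,0,2.8],[0,0,2.2],[0,0,0],[0,0,0.4],[0,0,0.4],[0,0,0.3],[0,0,0.15],[0,0,0]], yaw=[0,0,0,0,0,0,0,0,0])

```text
clock: 10.72
tool_pos: [0.5323, -0.1567, 0.0611]
ee_rot: [-179.9, 0.0, -155.8]
contact_force: [-0.4, -2.1, 4.5]
width: 0.0003
```

```bash
cat > tipy.py <<'E'
from h import *
import sys
s=status.get_state(); print(s['clock'],s['tool_pos'],s['contact_force'])
c=vision.calibration('wrist'); p,d=save('wrist','w_'+sys.argv[1]+'.png')
hsv=cv2.cvtColor(p,cv2.COLOR_RGB2HSV)
m=((hsv[...,0]>=5)&(hsv[...,0]<=33)&(hsv[...,1]>70)&(hsv[...,2]>60)); m[270:]=False; m[:,400:]=False
v,u=np.nonzero(m&(d>0)); X=np.array([unproj(c,a,b,d[b,a]) for a,b in zip(u,v)])
P=np.array([.5747,-.0646]); e=np.array([-.4349,-.9005]); r=(X[:,:2]-P)@e; t=(X[:,:2]-P)@np.array([-.9005,.4349])
for a in range(100,160,8):
    k=(r>a/1000)&(r<(a+8)/1000)&(X[:,2]>.02)&(abs(t)<.012)
    if k.sum()>3:
        R=np.median(r[k]);z=np.median(X[k,2])-.0015; print(round(R,4),'t',round(np.median(t[k]),4),'z',round(z,4),'tip@150',round(.055-(.055-z)/R*.15,4),k.sum())
ps,ds=save('side','s_'+sys.argv[1]+'.png'); cv2.imwrite('pics/sz_'+sys.argv[1]+'.png',cv2.resize(ps[235:345,245:365,::-1],None,fx=5,fy=5,interpolation=cv2.INTER_CUBIC))
E
python3 tipy.py y1
```

```text
10.725 [ 0.53231973 -0.15667236  0.06107273] [-0.42741624 -2.05913303  4.48424968]
0.1063 t 0.0084 z 0.0529 tip@150 0.0521 39
0.111 t 0.0015 z 0.0494 tip@150 0.0475 130
0.12 t 0.0005 z 0.0488 tip@150 0.0473 98
0.1281 t 0.0004 z 0.0483 tip@150 0.0472 100
0.1362 t 0.0004 z 0.0479 tip@150 0.0472 100
0.1441 t 0.0003 z 0.0475 tip@150 0.0472 97
0.1496 t 0.0003 z 0.0473 tip@150 0.0473 42
```

View pics/w_y1.png

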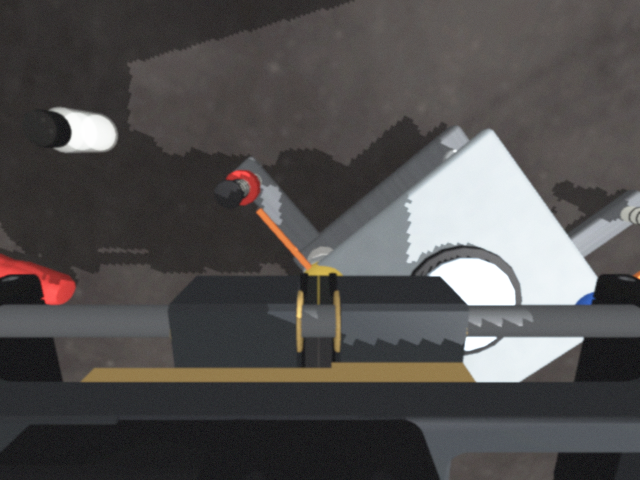

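View pics/sz_y1.png

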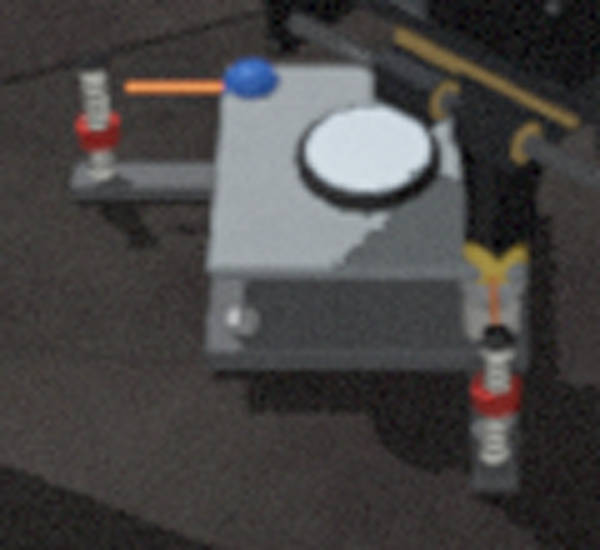

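The tip is at 47.2 mm with a clean reading, and the ring at 40.8 mm. It needs about 4.2 mm more.

Request:
servo_tool(slide=[[0,0,0.15],[0,0,0.15],[0,0,0.08],[0,0,0],[0,0,0],[0,0,0],[0,0,0]], yaw=[0,0,0,0,0,0,0])

```text
clock: 11.7
tool_pos: [0.5322, -0.1568, 0.0572]
ee_rot: [-179.9, 0.0, -155.8]
contact_force: [-1.8, -3.9, 5.2]
width: 0.0005
```

```bash
python3 tipy.py y2
```

```text
11.7 [ 0.5322254  -0.15676773  0.05718079] [-1.7815039  -3.92735177  5.20349373]
0.1062 t 0.0084 z 0.0488 tip@150 0.0462 35
0.1108 t 0.0015 z 0.0453 tip@150 0.0419 126
0.1199 t 0.0004 z 0.0443 tip@150 0.0416 95
0.1281 t 0.0004 z 0.0437 tip@150 0.0417 100
0.136 t 0.0004 z 0.0431 tip@150 0.0419 98
0.144 t 0.0004 z 0.0423 tip@150 0.0417 99
0.1494 t 0.0004 z 0.0417 tip@150 0.0416 37
```

View pics/sz_y2.png

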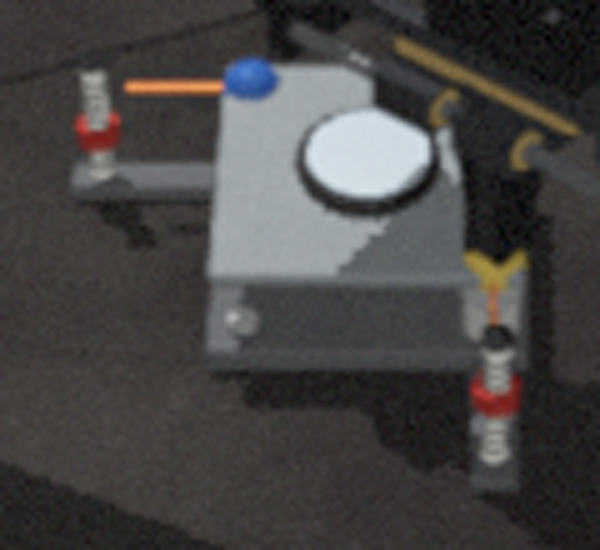

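The yellow tip is at 41.7 mm against the ring at 40.8 mm, and blue is up in the side view. I hold about 0.9 s, then release.

Request:
servo_tool(slide=[[0,0,0],[0,0,0],[0,0,0],[0,0,0],[0,0,0],[0,0,0],[0,0,0],[0,0,-0.4],[0,0,-0.5],[0,0,-0.5],[0,0,-2],[0,0,-3],[0,0,-3],[0,0,-2],[0,0,0],[0,0,0],[0,0,0]], yaw=[0,0,0,0,0,0,0,0,0,0,0,0,0,0,0,0,0])

```text
clock: 13.92
tool_pos: [0.5309, -0.1554, 0.1694]
ee_rot: [179.9, -0.1, -155.8]
contact_force: [0.4, -0.1, 0.4]
width: 0.0007
```

```bash
python3 tipy.py y3; python3 chk.py y4|grep -v '  r'; python3 -c "
from h import *
save('top','top9.png')
for t in ['white_bottle','vial','screwdriver']: print(t,[(np.round(r['centre'],4).tolist(),round(r['confidence'],2)) for r in vision.search_frame('top',t)][:1])"
```

```text
13.925 [ 0.53087093 -0.15543969  0.1693976 ] [ 0.37772769 -0.13009624  0.4085607 ]
0.1037 t 0.0009 z 0.0621 tip@150 0.0653 269
0.1102 t 0.0001 z 0.0568 tip@150 0.0575 102
0.1202 t 0.0002 z 0.0545 tip@150 0.0543 37
0.1282 t 0.0003 z 0.0547 tip@150 0.0546 40
0.136 t 0.0002 z 0.0548 tip@150 0.0548 40
0.1439 t 0.0002 z 0.0547 tip@150 0.0547 42
0.15 t 0.0002 z 0.0544 tip@150 0.0544 17
14.025 [ 0.53118196 -0.15568619  0.16968436] [ 0.48090561 -1.02242899  0.4787238 ]
blue [478 240  27  27 550] mean [ 0.4847 -0.0224  0.0635] z [0.06   0.062  0.0637 0.0651 0.0663]
yellow [306 225  21  27 223] mean [ 0.5324 -0.1599  0.0595] z [0.0568 0.0603 0.0619 0.0634 0.0647]
red [259 164  20  22 167] mean [ 0.5002 -0.2117  0.0466] z [0.0442 0.0451 0.0455 0.0463 0.0695]
red [528 186  26  22 275] mean [0.4255 0.0056 0.033 ] z [0.0275 0.0315 0.0351 0.036  0.0367]
red [  80  220   70   37 1433] mean [ 0.6184 -0.3247  0.0186] z [0.0102 0.0164 0.0194 0.0224 0.0244]
orange [277 189  36  40 223] mean [ 0.5201 -0.1833  0.0437] z [-0.0003  0.0546  0.0559  0.0566  0.0572]
orange [501 210  45  34 160] mean [0.4538 0.0053 0.0379] z [-0.0012  0.      0.0541  0.0554  0.0565]
white_bottle [([0.583, 0.2343, 0.0609], 0.74)]
vial [([0.5068, -0.0329, 0.0563], 0.6)]
screwdriver []
```

View pics/sz_y4.png

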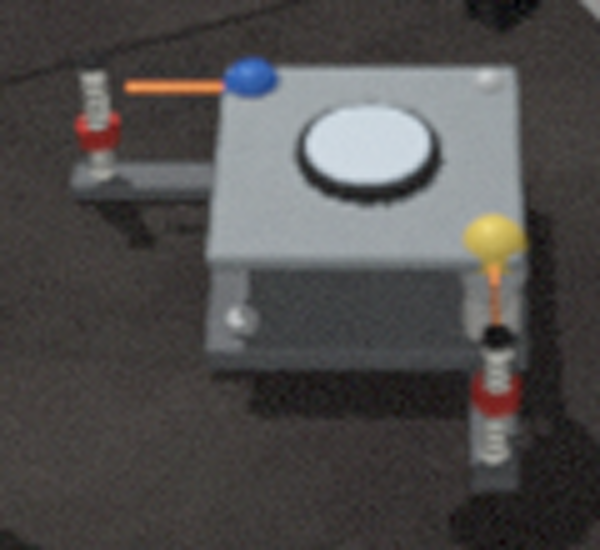

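Both corners are back at rest, the rings haven't moved, and the arm is clear, so I'm handing in.

```bash
python3 -c "
from rig import ticket
print(ticket.hand_in())"
```

```text
the job is handed in; nothing more can be done
None
```

I pressed each corner button on its own with the closed fingertips, blue first and then yellow, and handed the job in at about 14 s; no verdict is reported.

| Corner | Pointer tip while held | Ring centre | Hold | Push on the tool (vertical) |
|---|---|---|---|---|
| Blue | about 32.4 mm | 31.4 mm | about 1 s | up to about 7.5 N |
| Yellow | about 41.7 mm | 40.8 mm | over 1 s | about 5 N |

- **Springing back:** After each press the corner came back to its resting height in the pictures. In the last check, yellow's pointer was at 54.5 mm and the blue dome was at its resting height.
- **Rings and surroundings:** Both red rings measured the same as before. The screwdriver and bottle read within about 4 mm of their earlier positions, inside the network's own error.
- **Checks that disagreed:** In the final top view the network put the vial on the mount, which is a false report, and missed the screwdriver. The wrist camera placed the screwdriver handle where it had been before. I did not re-measure the vial at the end. It stood upright in the wrist pictures, and the arm never came near it.
- **Sideways push:** Yellow showed about 4 N of sideways force during the press. I took this to be friction on the dome.

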